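# Set the tile angle gauge to the orange marker and lock it

## Robot

A 6-joint arm with a two-finger parallel gripper is mounted at the origin on the work surface. World frame = base frame: x ahead of the robot, y to its left, z up, the work surface at z = 0. Lengths are in mm, angles in rad, forces in N, time in s.
With the tool pointing down it reaches from about 350 to 975 mm from the base axis. Payload 17.4 kg.
Tool frame: the origin (TCP) lies at the very end of the fingers, on their centre line; the grasp point (between the pads) lies 19 mm behind it (robot.hold_point_z is the distance from the TCP to the grasp point, in mm); z points along the fingers, y is the line along which they close (so a half turn about z gives the same grasp; the last joint's range is limited). The gripper opens to 85 mm and grips with 20 to 120 N. Pads are 22 mm wide; open, the fingers measure 114 mm over their backs; the gripper's body (76 mm by 85 mm) begins 54 mm behind the grasp point. The pads swing forward as they close: fully open they stand 13 mm farther back than shut.
Start: joints at [1.273, 0.116, 1.442, -0, 1.584, -0.038], TCP at [173.407, 652.352, 231.303] pointing down, gripper open.
Joint ranges: [-2.83, 2.83], [-0.83, 2.19], [0.07, 2.5], [-1.14, 4.28], [0.01, 3], [-2.97, 2.97]. Speed limits (rad/s): [1.89, 1.89, 2.22, 3.14, 3.14, 3.14].

## Interface

Orientations are given as a 3x3 rotation matrix whose columns are the frame's x, y, z axes.
In Python, from station import robot gives the robot as it stands.
- The arm moves only by the shell command python3 -m creep 'ROWS'. ROWS is text: rows parted by semicolons, each of 7 numbers parted by spaces: the shift along the tool's x, y, z normalised to -1 to 1, where 1 is 40 mm, then the turn, a rotation vector about the tool's x, y, z normalised to -1 to 1, where 1 is 0.08 rad, then the gripper's target within -1 to 1 (fully open at 1, half-way at 0, shut at -1). A call has 1 to 20 rows; each row shifts and turns the commanded pose from where the row before left it, along the tool's axes as they then stand; what a row does not reach is not made up. A row lasts 1/10 s, in which the tool goes at most 50 mm and 8.59 degrees, less where a joint would pass 70% of its speed; a pose out of reach is approached as far as the arm can. A call with a number of a shift or a turn outside -1 to 1 is refused whole. A call with a gripper value outside its range is refused whole. The fingers move at their own pace and stop on an object; the grip force is fixed at half the most. Time passes only in rows, so rows that do not move let the fingers close. It gives the time, the measured TCP pose, the force, the opening and the grip force at its end, in the units of the state.
- robot.observe(): the state, without advancing time (a new reading comes with each control period).
- robot.snapshot(name): name is "side" or "top" or "wrist"; returns a dict with "frame" (420x560x3 uint8, red, green, blue), "camera_matrix" (3x3 intrinsics, pixels), "T" (4x4, takes a point from camera to world coordinates); the wrist camera has in their place "mount" (4x4, takes a point from camera to tool coordinates, whose origin is the TCP and whose axes are the flange's). Camera axes: x right, y down, z forward; pixel columns grow to the right and rows downward; lengths in mm; the calibration is good to about 2 mm. A picture is of the moment at which its call begins: read the wrist's pose just before it. There is no depth.
- robot.hand_in(): hands the job in; it is judged then, once.
The state is a dict: "time": time; "joints": joint angles; "joint_velocities": joint speeds; "tau": joint torques, N m; "tool_pos": TCP position; "ee_rot": TCP orientation; "wrist_force": force on the tool from outside, world axes, zero at the start; "moment": the same for the moment, N m; "width": opening from 0.0 (shut) to 1.0 (fully open); "finger_force": force on a finger pad.
Only numpy, scipy, OpenCV 4.12 (cv2) and the standard library are available. Lean on these libraries where they do the work, as an engineer would, in place of code of your own. Each camera call takes 0.05 s, during which the arm holds its last target. There are 200 camera calls.

## Task

Using one fingertip and no grip, push the blue swinging fence of the tile angle gauge round until its white pointer points at the middle of the orange marker. Then, with a fingertip, push the black lock lever on top of the pivot round from the red patches until it points at the middle of the green patches, leaving the fence where you set it. Push gently, pinch or lift nothing, and leave the other things on the bench and in the caddy alone.

Things in the scene. Friction and masses are not known exactly. Their poses are not given: they have to be found in the camera images.
- gauge: the angle gauge, a flat aluminium plate fixed to the bench, 310 x 360 x 12 mm thick. Origin: on the pivot axis, at bench height. Its x axis points to the scale side: the plate reaches 80 mm behind the pivot (-x) and 230 mm ahead (+x), 180 mm to each side (y). z up. A fixed round hub of radius 22 mm stands on the pivot axis up to 42 mm above the bench
- pivot (a point): the point on the pivot axis at the plate's top face, 12 mm above the bench; fence and lock lever both turn about the vertical axis through it
- fence (a joint): angle of the blue fence about the pivot, rad: 0 when it points along the gauge's +x, growing anticlockwise seen from above; stops at -1.1 and +1.1. It stays where it is left; about 2.5 N pushes it, sideways, 120 mm out from the pivot
- fence_tip (a point): the sharp end of the white pointer at the fence's outer end, on its centre line, 157 mm from the pivot axis and 44 mm above the bench (its top edge); its x axis points outward along the fence, y to the left of it, z up. The fence is an upright straight bar: blue, 12 mm thick, from 15 to 140 mm out from the pivot axis, then the white pointer narrowing to 4 mm; it spans 14 to 44 mm above the bench
- orange_top (a point): middle of the top face of the orange marker, a round button 24 mm across and 8 mm tall, fixed on the plate 170 to 225 mm from the pivot, to one side of the fence; its top is 20 mm above the bench. It does not move
- black_top (a point): middle of the top face of the black marker, same size, fixed on the other side of the fence; it marks another cut and is not wanted
- lock (a joint): angle of the black lock lever, rad: at 0 it points 230 degrees anticlockwise (seen from above) from the gauge's +x axis, that is back and to the right, over the red patches; it grows clockwise seen from above, to the stop at 1.75. The green patches lie below 1.35 to 1.65, middle 1.5. It stays where it is left; about 2.5 N pushes it, sideways, 60 mm out from the pivot
- lever_tip (a point): middle of the top of the round red knob (18 mm across) at the lever's outer end, 81 mm from the pivot axis and 71 mm above the bench. The lever is a straight black bar 12 mm thick, 48 to 68 mm above the bench, from the round boss (radius 20 mm, top 69 mm above the bench) on the pivot axis to the knob (47 to 71 mm above the bench); under it is free space down to the plate
- float: yellow float, 240 x 95 x 61 mm, in the lower tray of the two-tray steel caddy (360 x 370 mm, 195 mm tall, fixed, with tiles and a pot in its upper tray) at the left; origin under its centre. Leave alone
- rake: grout rake with a red handle, about 200 mm long, beside the float; origin at bottom, near its middle. Leave alone
- case: closed plastic case, 130 x 80 x 39 mm, blue below and grey above, with a press-stud catch, on the bench at the right; origin under its centre. Leave alone
- tile: white glazed tile, 150 x 150 x 8 mm, flat on the bench at the right; origin under its centre. Leave alone
- block: wooden block, 90 x 45 x 45 mm, on the bench at the right; origin under its centre. Leave alone
- tub: open white plastic tub, 90 mm across, 70 mm tall, on the bench at the left; origin under its centre. Leave alone

How it is judged (in metres and radians):
On the way, in this order (a step that is already met when the one before it is completed fails the run):
1. the fence points at the orange marker, the lever not yet in the green (y of orange_top in the frame of fence_tip between -0.008 and 0.008 m and x of orange_top in the frame of fence_tip above 0 m and value of joint lock below 1 rad), for 0.2 s.
2. the lock lever has been pushed round over the green patches (y of orange_top in the frame of fence_tip between -0.008 and 0.008 m and x of orange_top in the frame of fence_tip above 0 m and value of joint lock above 1.25 rad), for 0.2 s.
At the end, for the whole second after the job is handed in: The line along the fence passes within 8 mm of the middle of the orange marker, the lock lever stands past 1.25 rad (over the green patches or beyond), and both are still (all of step 2 and velocity of joint fence between -0.05 and 0.05 rad/s and velocity of joint lock between -0.05 and 0.05 rad/s); the robot touches nothing.
It fails at once if a thing on the bench or in the caddy was lifted or shifted by more than 15 mm (distance of any of float, rake, case, tile, block, tub from where it was at the start of the episode above 0.015 m).
It fails at once if the fence was pinched or forced (over 35 N) (contact force between the fingers and fence above 35 N).
It fails at once if the lock lever was pinched or forced (over 35 N) (contact force between the fingers and lock above 35 N).
It also fails if it takes over 54 s, if anything falls off the work surface, if the arm or the gripper's body presses on something with over 40 N, if the wrist force passes 120 N, or if a joint passes its speed limit or range.

## Working session

There is one attempt and no reset: what is moved stays moved. The work goes in short steps, Python scripts to look and compute and a shell command to move; the robot and the scene stay as the last step left them, time stands still between calls to the robot, and variables do not carry over. Pictures are saved under pics/ and viewed, at most 10 in all, crops included, and the job is handed in when it is done.

```bash
mkdir -p pics; python3 - <<'E'
from station import robot
import cv2,numpy as np,json
o=robot.observe();print(o['tool_pos'],np.round(o['ee_rot'],3).tolist(),o['time'],o['width'])
for n in('top','side'):
    s=robot.snapshot(n);cv2.imwrite(f'pics/{n}0.png',s['frame'][:,:,::-1])
    np.savez(f'{n}0.npz',**{k:np.array(v) for k,v in s.items()});print(n,np.round(s['camera_matrix'],1).tolist(),np.round(s['T'],3).tolist())
E
```

```text
[173.35257841 652.16689046 230.55918062] [[-0.966, 0.257, -0.0], [0.257, 0.966, -0.001], [0.0, -0.001, -1.0]] 0.0 0.9988222150694288
top [[466.3, 0.0, 277.3], [0.0, 466.3, 210.5], [0.0, 0.0, 1.0]] [[0.013, -0.982, 0.191, 238.99], [-1.0, -0.013, 0.005, 6.78], [-0.003, -0.191, -0.982, 1349.337], [0.0, 0.0, 0.0, 1.0]]
side [[463.3, 0.0, 279.9], [0.0, 463.3, 212.5], [0.0, 0.0, 1.0]] [[0.997, -0.049, 0.056, 449.371], [-0.074, -0.72, 0.69, -799.217], [0.007, -0.692, -0.722, 932.737], [0.0, 0.0, 0.0, 1.0]]
```

View pics/top0.png

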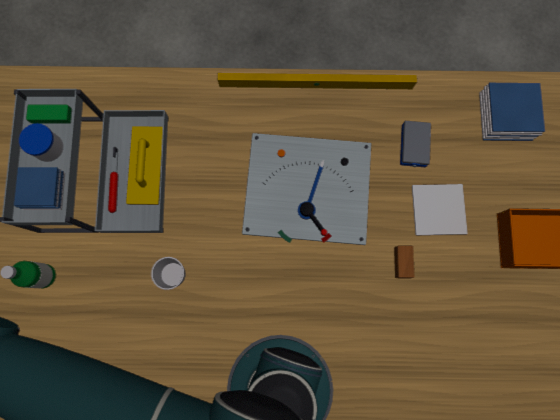

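View pics/side0.png

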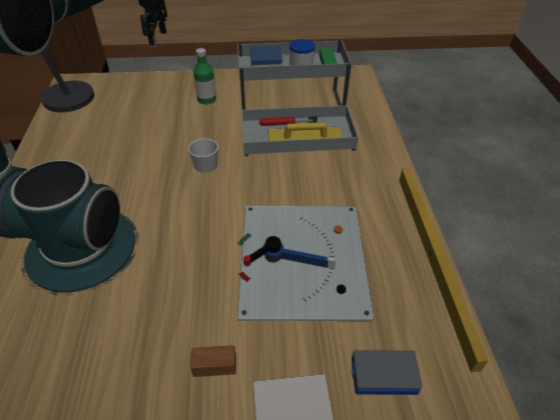

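The top view shows the gauge plate with the pivot at about (306,210), pointer tip (321,163), orange marker (281,153), black marker (344,161) and red knob (326,236). The green patch is at (285,236). The side view shows orange at (338,230), the tip at (332,264), the boss at (273,244) and the knob at (248,261).

```bash
cat >h.py <<'E'
import numpy as np,cv2
def ray(s,p,z):
    K,T=np.array(s['camera_matrix']),np.array(s['T']);d=T[:3,:3]@np.linalg.solve(K,[p[0],p[1],1]);c=T[:3,3]
    return (c+d*(z-c[2])/d[2])[:2]
def cen(f,box,cond):
    x0,y0,x1,y1=box;c=f[y0:y1,x0:x1].astype(int);m=cond(c[...,0],c[...,1],c[...,2]);n,l,st,ce=cv2.connectedComponentsWithStats(m.astype(np.uint8))
    k=1+np.argmax(st[1:,4]);return ce[k]+[x0,y0],st[k,4],m
orange=lambda r,g,b:(r>150)&(g>60)&(g<140)&(b<70)
red=lambda r,g,b:(r>120)&(g<60)&(b<60)
blue=lambda r,g,b:(b>90)&(r<60)&(b>g+40)
black=lambda r,g,b:(r<45)&(g<45)&(b<45)
E
python3 - <<'E'
from h import *
B={'top':dict(o=(270,140,295,165),k=(333,150,356,172),boss=(294,198,316,222),knob=(316,226,336,246),f=(296,155,332,215)),
'side':dict(o=(328,222,348,238),k=(332,281,350,297),boss=(263,234,283,255),knob=(240,254,256,268),f=(265,236,340,272))}
for n in B:
    s=np.load(n+'0.npz');f=s['frame']
    for k,c,z in(('o',orange,20),('k',black,20),('boss',black,69),('knob',red,65),('f',blue,40)):
        p,a,m=cen(f,B[n][k],c);print(n,k,np.round(p,1),a,np.round(ray(s,p,z),1))
        if k=='f':
            ys,xs=np.nonzero(m);P=np.array([ray(s,(x+B[n][k][0],y+B[n][k][1]),40) for x,y in zip(xs,ys)])
            print(' fit',cv2.fitLine(P.astype(np.float32),2,0,.01,.01).ravel())
    if n=='top':
        for p in((256,137),(366,146),(361,240),(247,230)):print('bolt',ray(s,p,12))
a=cv2.resize(np.load('top0.npz')['frame'][120:255,235:385],None,fx=5,fy=4.44,interpolation=3)[:,:,::-1]
b=cv2.resize(np.load('side0.npz')['frame'][195:325,230:380],None,fx=5,fy=4.6,interpolation=3)[:,:,::-1]
cv2.imwrite('pics/c.png',a)
E
```

```text
Traceback (most recent call last):
  File "h.py", line 7, in cen
    k=1+np.argmax(st[1:,4]);return ce[k]+[x0,y0],st[k,4],m
        ~~~~~~~~~^^^^^^^^^^
ValueError: attempt to get argmax of an empty sequence
```

```bash
sed -i 's/^orange=.*/orange=lambda r,g,b:(r>g+35)\&(g>b+15)/; s/^red=.*/red=lambda r,g,b:(r>90)\&(r>2.2*g)\&(r>2.2*b)/; s/^blue=.*/blue=lambda r,g,b:(b>r+35)\&(b>g+15)/; s/^black=.*/black=lambda r,g,b:(r+g+b<150)\&(b<r+25)/; s/k=1+np/if n<2: return np.array([0,0]),0,m\n    k=1+np/' h.py
python3 - <<'E'
from h import *
B={'top':dict(o=(270,140,295,165),k=(333,150,356,172),boss=(294,198,316,222),knob=(316,226,336,246),f=(296,155,332,215)),
'side':dict(o=(328,222,348,238),k=(332,281,350,297),boss=(263,234,283,255),knob=(240,254,256,268),f=(265,236,340,272))}
for n in B:
    s=np.load(n+'0.npz');f=s['frame']
    if n=='top':print(f[153,281],f[161,344],f[210,306],f[185,314],f[236,326])
    for k,c,z in(('o',orange,20),('k',black,20),('boss',black,69),('knob',red,65),('f',blue,40)):
        p,a,m=cen(f,B[n][k],c);print(n,k,np.round(p,1),a,np.round(ray(s,p,z),1))
        if k=='f' and a:
            ys,xs=np.nonzero(m);P=np.array([ray(s,(x+B[n][k][0],y+B[n][k][1]),40) for x,y in zip(xs,ys)])
            print(' fit',cv2.fitLine(P.astype(np.float32),2,0,.01,.01).ravel())
    if n=='top':
        for p in((256,137),(366,146),(361,240),(247,230)):print('bolt',ray(s,p,12))
a=cv2.resize(np.load('top0.npz')['frame'][120:255,235:385],None,fx=4.4,fy=4.4,interpolation=2)[:,:,::-1]
cv2.imwrite('pics/c.png',a)
E
```

```text
[131  60   0] [18 17 19] [19 19 20] [11 43 88] [91  9  5]
top o [280.9 152.6] 45 [673.2   5.6]
top k [344.  161.2] 42 [ 648.7 -181.7]
top boss [307.5 210.4] 189 [489.4 -70.8]
top knob [323.8 231.7] 25 [ 430.4 -116.3]
top f [314.6 184.7] 144 [570.8 -92.9]
 fit [ 9.2564881e-01 -3.7838373e-01  5.5573938e+02 -8.6023544e+01]
bolt [723.89876499  81.19292925]
bolt [ 699.56475366 -249.55655382]
bolt [ 415.38927446 -228.6120901 ]
bolt [440.30410767 101.05106356]
side o [338.  228.9] 45 [669.4   3.1]
side k [340.8 288.9] 64 [ 645.5 -185.7]
side boss [271.7 244.9] 243 [488.9 -80.4]
side knob [246.5 258. ] 26 [ 427.  -113.3]
side f [300.  256.1] 449 [557.2 -96.7]
 fit [ 9.5503163e-01 -2.9650396e-01  5.5699652e+02 -9.6625954e+01]
```

View pics/c.png

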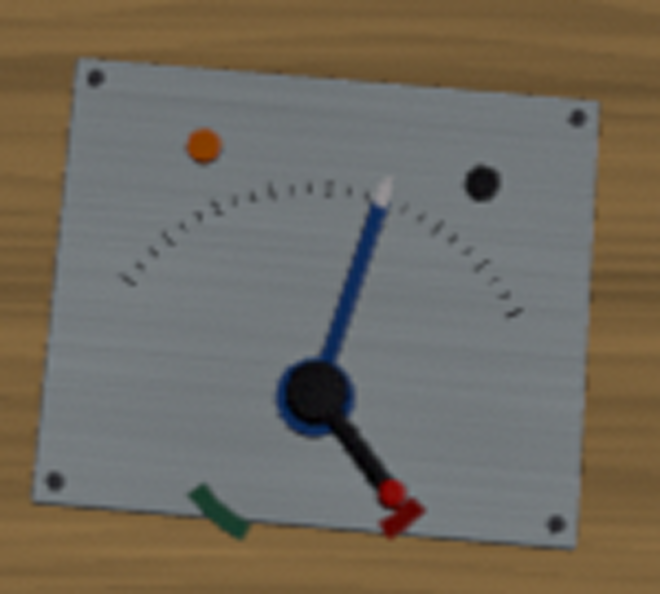

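The crop shows the boss at (317,391), orange at (204,147), the tip at (388,180) and the knob at (392,493), with bolts at the plate corners. The bolts put the pivot at about (495,-69) with a yaw of about -0.073. Orange is at about (672,5), a radius of 192 mm, which fits the given sizes. The fence has to turn about +0.75 rad, so I am moving to its right side with the fingers shut.

```bash
R="-.633 -.693 0 0 0 0 -1"; python3 -m creep '-.633 -.693 0 0 0 0 -1;-.633 -.693 0 0 0 0 -1;-.633 -.693 0 0 0 0 -1;-.633 -.693 0 0 0 0 -1;-.633 -.693 0 0 0 0 -1;-.633 -.693 0 0 0 0 -1;-.633 -.693 0 0 0 0 -1;-.633 -.693 0 0 0 0 -1;-.633 -.693 0 0 0 0 -1;-.633 -.693 0 0 0 0 -1;-.633 -.693 0 0 0 0 -1;-.633 -.693 0 0 0 0 -1;-.633 -.693 0 0 0 0 -1;-.633 -.693 0 0 0 0 -1;-.633 -.693 0 0 0 0 -1;-.633 -.693 0 0 0 0 -1;-.633 -.693 0 0 0 0 -1;-.633 -.693 0 0 0 0 -1;-.633 -.693 0 0 0 0 -1;-.633 -.693 0 0 0 0 -1'
python3 -m creep '-.633 -.693 0 0 0 0 -1;-.633 -.693 0 0 0 0 -1;-.633 -.693 0 0 0 0 -1;-.633 -.693 0 0 0 0 -1;0 0 0 0 0 0 -1;0 0 0 0 0 0 -1'
cat >look.py <<'E'
import sys
from station import robot
from h import *
o=robot.observe();s=robot.snapshot('wrist');T=np.eye(4);T[:3,:3]=o['ee_rot'];T[:3,3]=o['tool_pos'];T=T@np.array(s['mount'])
np.savez('w.npz',frame=s['frame'],camera_matrix=s['camera_matrix'],T=T);cv2.imwrite(f'pics/{sys.argv[1]}.png',s['frame'][:,:,::-1])
print(o['time'],np.round(o['tool_pos'],1),np.round(o['ee_rot'],3).tolist(),o['width'])
E
python3 look.py w1
```

```text
time: 2.1
tool_pos: [520.8, -15.1, 231.1]
ee_rot: [[-0.966, 0.257, -0.0], [0.257, 0.966, 0.0], [0.0, 0.0, -1.0]]
wrist_force: [0.4, 0.4, 0.3]
width: 0.001
finger_force: 0.0
time: 2.7
tool_pos: [589.7, -147.2, 230.6]
ee_rot: [[-0.966, 0.258, -0.001], [0.258, 0.966, 0.001], [0.001, 0.0, -1.0]]
wrist_force: [-0.2, 0.3, -0.7]
width: -0.002
finger_force: 0.0
2.7 [ 589.7 -147.2  230.6] [[-0.966, 0.258, -0.001], [0.258, 0.966, 0.001], [0.001, 0.0, -1.0]] -0.001566210640728595
```

View pics/w1.png

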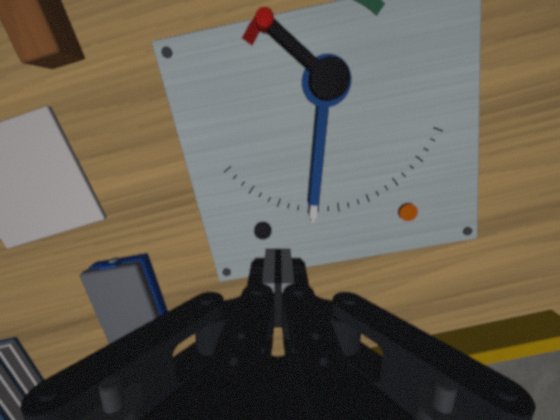

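The wrist view shows the boss at (330,77), pointer tip (314,220), orange (408,212), black (263,230), knob (265,17) and the shut fingertips at (278,250).

```bash
python3 - <<'E'
from h import *
s=np.load('w.npz');f=s['frame']
for n,p,z in(('boss',(330,77),69),('tip',(314,220),44),('black',(263,230),20),('knob',(265,17),71),('bar',(321,120),44),('bar2',(315,200),44)):print(n,ray(s,p,z).round(1))
p,a,m=cen(f,(390,195,425,230),orange);O=ray(s,p,20);print('o',p,a,O)
print('bolts',[ray(s,p,12).round(1) for p in((167,52),(227,272),(467,231))])
E
```

```text
boss [493. -68.]
tip [ 641.3 -114.6]
black [ 646.8 -181.2]
knob [ 429.  -115.1]
bar [530.7 -81.6]
bar2 [ 617.2 -107.9]
o [407.93877551 211.92653061] 245 [670.79767496   5.04528962]
bolts [array([ 416.5, -228. ]), array([ 697.5, -248.4]), array([721.5,  80.9])]
```

```bash
python3 -m creep '0 0 .87 0 0 0 -1;0 0 .87 0 0 0 -1;0 0 .87 0 0 0 -1;0 0 .87 0 0 0 -1;0 0 .87 0 0 0 -1;0 0 .87 0 0 0 -1;0 0 0 0 0 0 -1;0 .25 0 0 0 0 -1;0 .25 0 0 0 0 -1;0 .1 0 0 0 0 -1;0 .1 0 0 0 0 -1;0 0 0 0 0 0 -1'; python3 -m creep '0 .2 0 0 0 -.875 -1;-.03 .2 0 0 0 -.875 -1;-.03 .2 0 0 0 -.875 -1;-.03 .2 0 0 0 -.875 -1;0 0 0 0 0 0 -1'; python3 look.py w2
```

```text
time: 3.95
tool_pos: [597.5, -119.1, 23.4]
ee_rot: [[-0.967, 0.256, 0.001], [0.256, 0.967, -0.0], [-0.001, 0.0, -1.0]]
wrist_force: [-0.5, -0.1, 0.2]
width: 0.002
finger_force: 0.0
time: 4.45
tool_pos: [605.7, -88.1, 22.7]
ee_rot: [[-1.0, -0.022, 0.0], [-0.022, 1.0, 0.0], [-0.0, 0.0, -1.0]]
wrist_force: [-0.5, -0.4, -0.4]
width: -0.001
finger_force: 0.0
4.45 [605.7 -88.1  22.7] [[-1.0, -0.022, 0.0], [-0.022, 1.0, 0.0], [-0.0, 0.0, -1.0]] -0.0009405596167305824
```

View pics/w2.png

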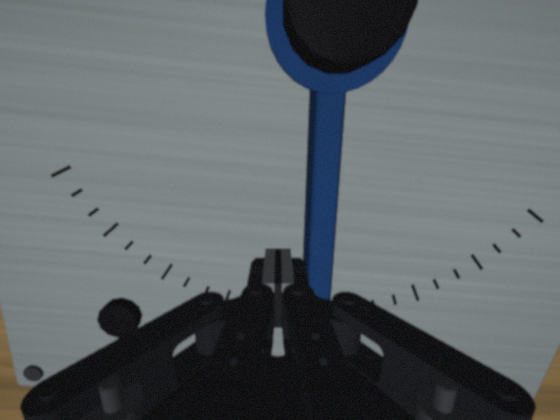

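The fence top face runs from about (335,95) to (325,250). The fingertips at (278,250) still seem about 5 mm clear of the bar, so the fence may not have moved much.

```bash
cat >ang.py <<'E'
# fence angle from the wrist image: pixels of the blue bar, top face plane z=44
from h import *
s=np.load('w.npz');f=s['frame'].astype(int);P=np.array([494,-68.])
r,g,b=f[...,0],f[...,1],f[...,2];m=blue(r,g,b)
ys,xs=np.nonzero(m);Q=np.array([ray(s,p,44) for p in zip(xs,ys)])-P;d=np.hypot(*Q.T)
for a in (35,45,55,65,75,85,95,105,115,125,135):
    k=(d>a-3)&(d<a+3)
    if k.sum()>20:
        t=np.arctan2(Q[k,1],Q[k,0]);print(a,'edges mm',round(t.min()*a,1),round(t.max()*a,1),'mid rad',round((t.min()+t.max())/2,3), 'left edge-6mm',round(t.max()-6/a,3),'right edge+6mm',round(t.min()+6/a,3))
E
python3 ang.py
```

```text
35 edges mm -8.0 5.8 mid rad -0.032 left edge-6mm -0.006 right edge+6mm -0.058
45 edges mm -7.5 5.8 mid rad -0.019 left edge-6mm -0.006 right edge+6mm -0.033
55 edges mm -7.6 5.7 mid rad -0.017 left edge-6mm -0.005 right edge+6mm -0.029
65 edges mm -7.4 5.7 mid rad -0.013 left edge-6mm -0.005 right edge+6mm -0.021
75 edges mm -7.2 6.0 mid rad -0.008 left edge-6mm 0.001 right edge+6mm -0.016
85 edges mm -7.0 6.0 mid rad -0.006 left edge-6mm -0.0 right edge+6mm -0.011
95 edges mm -6.8 6.3 mid rad -0.003 left edge-6mm 0.003 right edge+6mm -0.008
105 edges mm -5.5 6.2 mid rad 0.003 left edge-6mm 0.002 right edge+6mm 0.005
115 edges mm -4.0 6.4 mid rad 0.011 left edge-6mm 0.003 right edge+6mm 0.018
```

Fence is at 0.00, contact offset 20 mm as expected; 0.392 is the target.

```bash
python3 -m creep '-.03 .2 0 0 0 -.875 -1;-.03 .2 0 0 0 -.875 -1;-.03 .2 0 0 0 -.875 -1;-.03 .2 0 0 0 -.875 -1;-.03 .15 0 0 0 -.875 -1;0 0 0 0 0 0 -1;0 0 0 0 0 0 -1'; python3 look.py w3; python3 ang.py
```

```text
time: 5.2
tool_pos: [605.4, -50.4, 22.4]
ee_rot: [[-0.933, -0.359, -0.0], [-0.359, 0.933, 0.0], [0.0, 0.0, -1.0]]
wrist_force: [0.2, -0.3, -1.1]
width: -0.0
finger_force: 0.0
5.2 [605.4 -50.4  22.4] [[-0.933, -0.359, -0.0], [-0.359, 0.933, 0.0], [0.0, 0.0, -1.0]] -0.0004193799075176886
35 edges mm 3.8 17.6 mid rad 0.305 left edge-6mm 0.33 right edge+6mm 0.279
45 edges mm 7.1 21.0 mid rad 0.312 left edge-6mm 0.333 right edge+6mm 0.29
55 edges mm 10.7 24.4 mid rad 0.319 left edge-6mm 0.335 right edge+6mm 0.303
65 edges mm 14.4 27.9 mid rad 0.325 left edge-6mm 0.336 right edge+6mm 0.314
75 edges mm 18.0 31.3 mid rad 0.329 left edge-6mm 0.337 right edge+6mm 0.32
85 edges mm 21.6 34.7 mid rad 0.331 left edge-6mm 0.338 right edge+6mm 0.324
95 edges mm 25.1 38.4 mid rad 0.334 left edge-6mm 0.341 right edge+6mm 0.327
105 edges mm 29.7 41.8 mid rad 0.34 left edge-6mm 0.341 right edge+6mm 0.34
115 edges mm 35.6 45.1 mid rad 0.351 left edge-6mm 0.34 right edge+6mm 0.362
```

```bash
python3 -m creep '0 .075 0 0 0 -.3 -1;0 .075 0 0 0 -.3 -1;0 0 0 0 0 0 -1;0 0 0 0 0 0 -1;0 -.2 0 0 0 0 -1;0 -.4 0 0 0 0 -1;0 -.4 0 0 0 0 -1;0 0 -.87 0 0 0 -1;0 0 -.87 0 0 0 -1;0 0 -.87 0 0 0 -1;0 0 -.87 0 0 0 -1;0 0 -.87 0 0 0 -1;0 0 -.5 0 0 0 -1;0 0 0 0 0 0 -1'; python3 look.py w4; python3 ang.py
```

```text
time: 6.65
tool_pos: [620.9, -82.6, 220.1]
ee_rot: [[-0.914, -0.405, 0.005], [-0.405, 0.914, -0.001], [-0.004, -0.003, -1.0]]
wrist_force: [0.3, -0.1, 0.5]
width: -0.002
finger_force: 0.0
6.65 [620.9 -82.6 220.1] [[-0.914, -0.405, 0.005], [-0.405, 0.914, -0.001], [-0.004, -0.003, -1.0]] -0.0015418326567699623
35 edges mm 5.5 19.0 mid rad 0.35 left edge-6mm 0.372 right edge+6mm 0.329
45 edges mm 9.3 22.8 mid rad 0.356 left edge-6mm 0.372 right edge+6mm 0.34
55 edges mm 14.0 26.5 mid rad 0.368 left edge-6mm 0.372 right edge+6mm 0.364
65 edges mm 17.7 30.3 mid rad 0.369 left edge-6mm 0.374 right edge+6mm 0.365
75 edges mm 21.5 34.0 mid rad 0.37 left edge-6mm 0.374 right edge+6mm 0.367
85 edges mm 26.0 38.8 mid rad 0.381 left edge-6mm 0.386 right edge+6mm 0.377
95 edges mm 29.8 42.6 mid rad 0.381 left edge-6mm 0.385 right edge+6mm 0.377
105 edges mm 33.9 46.3 mid rad 0.382 left edge-6mm 0.383 right edge+6mm 0.38
115 edges mm 38.2 50.9 mid rad 0.387 left edge-6mm 0.39 right edge+6mm 0.384
125 edges mm 41.6 54.7 mid rad 0.385 left edge-6mm 0.39 right edge+6mm 0.381
135 edges mm 47.6 58.2 mid rad 0.392 left edge-6mm 0.387 right edge+6mm 0.397
```

View pics/w4.png

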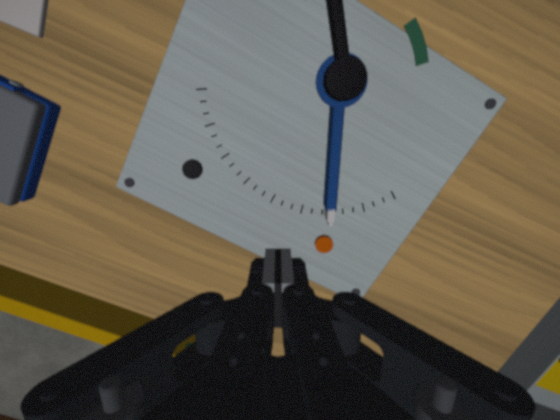

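The pointer tip at (331,222) aims near the orange marker at (324,243). I am working out the miss distance from this one picture.

```bash
python3 - <<'E'
from h import *
s=np.load('w.npz');f=s['frame'].astype(int);m=blue(f[...,0],f[...,1],f[...,2])
L=[]
for v in range(115,206,5):
    xs=[x for x in np.nonzero(m[v,310:360])[0]+310];L.append(ray(s,(np.mean(xs),v),44))
L=np.array(L);v=cv2.fitLine(L.astype(np.float32),2,0,.01,.01).ravel()
d=v[:2]*np.sign(v[0]);p,a,_=cen(s['frame'],(308,228,342,258),orange);O=ray(s,p,20)
P0=ray(s,(345,77),69);print('fence',np.arctan2(d[1],d[0]),'O',p,a,O,'boss',P0)
for n,o in(('fit',v[2:]),('boss',P0),('pivot',np.array([494,-68.]))):
    w=O-o;print(n,'miss',d[0]*w[1]-d[1]*w[0])
T=ray(s,(331,222),44);print('tip',T,'dir to O from tip',O-T)
for q in (P0,[494,-68]):
    t=T-q;t/=np.linalg.norm(t);w=O-q;print('tip-based miss',t[0]*w[1]-t[1]*w[0])
E
```

```text
fence 0.40320846 O [323.52586207 244.04310345] 232 [670.80043187   4.81333081] boss [493.85578962 -69.76685511]
fit miss -0.6174955365970263
boss miss -0.8286706853966734
pivot miss -2.397252049089005
tip [633.61463564  -8.03839037] dir to O from tip [37.18579622 12.85172118]
tip-based miss -3.2678848632471613
tip-based miss -2.865697790505564
```

The miss is within about 3 mm, which is inside tolerance. Next is the lever. The knob at (429,-115) puts it at a world angle of 3.78, and green is at 2.44. I will come in on its right side at radius 60 with the TCP at about z 45.

```bash
python3 -m creep '.787 .037 0 0 0 0 -1;.787 .037 0 0 0 0 -1;.787 .037 0 0 0 0 -1;.787 .037 0 0 0 0 -1;.787 .037 0 0 0 0 -1;0 0 0 0 0 -1 -1;0 0 0 0 0 -1 -1;0 0 0 0 0 -1 -1;0 0 .87 0 0 0 -1;0 0 .87 0 0 0 -1;0 0 .87 0 0 0 -1;0 0 .87 0 0 0 -1;0 0 .87 0 0 0 -1;0 0 0 0 0 0 -1;0 0 0 0 0 0 -1'; python3 - <<'E'
from station import robot
from h import *
s=robot.snapshot('top');np.savez('t1.npz',**{k:np.array(v) for k,v in s.items()})
o=robot.observe();R=np.array(o['ee_rot']);print(R.T@(np.array([494,-68.5,o['tool_pos'][2]])-o['tool_pos']),'tool x angle',np.arctan2(R[1,0],R[0,0])%6.283)
E
```

```text
time: 8.2
tool_pos: [472.4, -138.6, 42.4]
ee_rot: [[-0.791, -0.611, -0.002], [-0.611, 0.791, 0.001], [0.001, 0.002, -1.0]]
wrist_force: [0.2, -0.1, 0.6]
width: 0.002
finger_force: 0.0
[-5.94256095e+01  4.29213565e+01 -4.59882061e-03] tool x angle 3.7993108082696327
```

```bash
python3 -m creep '0 .15 0 0 0 0 -1;0 .15 0 0 0 0 -1;0 .1 0 0 0 0 -1;0 .1 0 0 0 0 -1;0 .075 0 0 0 0 -1;.03 .105 0 0 0 .875 -1;.03 .105 0 0 0 .875 -1;.03 .105 0 0 0 .875 -1;.03 .105 0 0 0 .875 -1;.03 .105 0 0 0 .875 -1;.03 .105 0 0 0 .875 -1;.03 .105 0 0 0 .875 -1;.03 .105 0 0 0 .875 -1;.03 .105 0 0 0 .875 -1;.03 .105 0 0 0 .875 -1;0 0 0 0 0 0 -1'; python3 look.py w5; python3 - <<'E'
from station import robot
from h import *
o=robot.observe();R=np.array(o['ee_rot']);print(R.T@(np.array([494,-68.5,o['tool_pos'][2]])-o['tool_pos']),'tool x angle',np.arctan2(R[1,0],R[0,0])%6.283)
E
```

```text
time: 9.85
tool_pos: [433.8, -85.2, 42.7]
ee_rot: [[-0.999, 0.043, 0.001], [0.043, 0.999, -0.0], [-0.001, -0.0, -1.0]]
wrist_force: [0.5, -0.5, 1.4]
width: -0.003
finger_force: 0.1
9.85 [433.8 -85.2  42.7] [[-0.999, 0.043, 0.001], [0.043, 0.999, -0.0], [-0.001, -0.0, -1.0]] -0.0025656573582263234
[-5.94936771e+01  1.91040450e+01  1.45228932e-02] tool x angle 3.1016407937234085
```

View pics/w5.png

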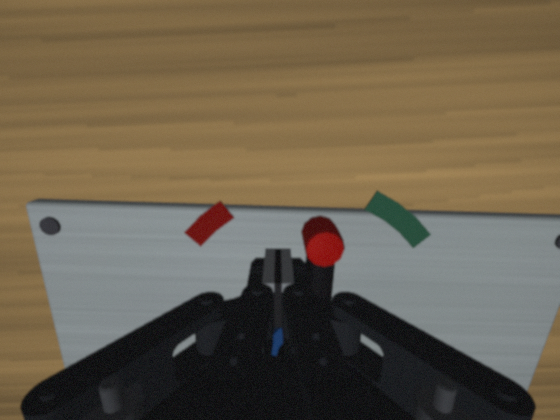

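The red knob at (325,248) is moving toward the green arc at (400,217), and lever contact is good. About 0.66 rad is left.

```bash
python3 -m creep '.03 .105 0 0 0 .875 -1;.03 .105 0 0 0 .875 -1;.03 .105 0 0 0 .875 -1;.03 .105 0 0 0 .875 -1;.03 .105 0 0 0 .875 -1;.03 .105 0 0 0 .875 -1;.03 .105 0 0 0 .875 -1;.03 .105 0 0 0 .875 -1;.03 .105 0 0 0 .875 -1;.01 .05 0 0 0 .4 -1;0 0 0 0 0 0 -1;0 0 0 0 0 0 -1'; python3 - <<'E'
from station import robot
from h import *
s=robot.snapshot('wrist');o=robot.observe();T=np.eye(4);T[:3,:3]=o['ee_rot'];T[:3,3]=o['tool_pos'];T=T@s['mount'];R=T[:3,:3]
p,a,m=cen(s['frame'],(290,150,380,300),lambda r,g,b:(r>140)&(r>2.5*g)&(r>2.5*b))
s=dict(camera_matrix=s['camera_matrix'],T=T);k=ray(s,p,71)-[494,-68.5];t=np.arctan2(k[1],k[0])%6.283
print(p,a,'r',np.hypot(*k),'lock',4.014-.0725-t)
E
```

```text
time: 11.1
tool_pos: [436.3, -44.9, 42.4]
ee_rot: [[-0.764, 0.645, -0.0], [0.645, 0.764, 0.0], [0.0, 0.0, -1.0]]
wrist_force: [-0.3, 0.2, 0.3]
width: 0.004
finger_force: 0.1
[321.63419118 250.77573529] 544 r 81.06434329440398 lock 1.5096516089157395
```

Lock measures about 1.51, with the knob at radius 81 mm as specified. I am backing off, rising and checking both joints.

```bash
python3 -m creep '0 -.2 0 0 0 0 -1;0 -.4 0 0 0 0 -1;0 -.4 0 0 0 0 -1;0 0 -.8 0 0 0 -1;0 0 -.8 0 0 0 -1;0 0 -.8 0 0 0 -1;0 0 -.8 0 0 0 -1;0 0 -.8 0 0 0 -1;0 0 -.8 0 0 0 -1;-.8 -.8 0 0 0 0 -1;-.8 -.8 0 0 0 0 -1;-.8 -.8 0 0 0 0 -1;-.8 -.8 0 0 0 0 -1;0 0 0 0 0 0 -1;0 0 0 0 0 0 -1;0 0 0 0 0 0 -1'; python3 look.py w6
```

```text
time: 12.75
tool_pos: [425.0, -255.3, 234.5]
ee_rot: [[-0.763, 0.647, 0.0], [0.647, 0.763, 0.0], [0.0, 0.0, -1.0]]
wrist_force: [-0.1, 0.2, -0.0]
width: 0.002
finger_force: 0.0
12.75 [ 425.  -255.3  234.5] [[-0.763, 0.647, 0.0], [0.647, 0.763, 0.0], [0.0, 0.0, -1.0]] 0.002167804265148773
```

View pics/w6.png

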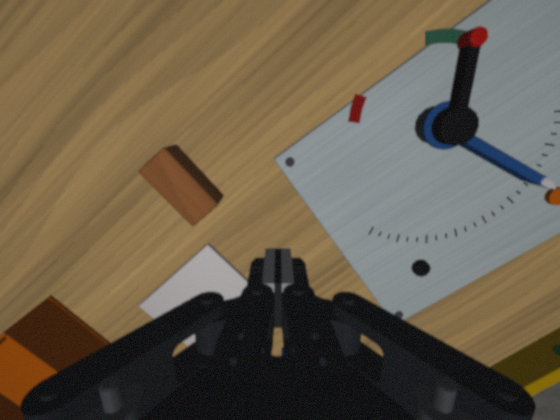

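The lever knob at (480,36) is over the end of the green patch by parallax, the boss is at (455,125) and the pointer at (552,184) is next to orange at (557,197). A quick numeric check, with the top camera for the fence.

```bash
python3 - <<'E'
from station import robot
from h import *
w=np.load('w.npz');k=ray(w,(480,36),71)-ray(w,(455,125),69);print('lever',np.hypot(*k),'lock',4.014-.0725-np.arctan2(k[1],k[0])%6.283)
P=np.array([494,-68.5]);t=ray(w,(553,184),44)-P;print('tip',t,np.hypot(*t),'ang',np.arctan2(t[1],t[0]))
def fa(f,s,box,pl):
    p,a,m=cen(f,box,blue);ys,xs=np.nonzero(m);Q=np.array([ray(s,(x+box[0],y+box[1]),pl) for x,y in zip(xs,ys)])
    d=np.hypot(*(Q-P).T);Q=Q[(d>45)&(d<138)];v=cv2.fitLine(Q.astype(np.float32),2,0,.01,.01).ravel();return v,len(Q)
print('wrist bar',fa(w['frame'],w,(440,100,559,200),40))
s=robot.snapshot('top')
for n,q in(('before lever',np.load('t1.npz')),('now',s)):print(n,fa(np.array(q['frame']),q,(275,150,330,212),35))
E
```

```text
lever 80.31721504312947 lock 1.597387963792567
tip [138.7948181   61.55013168] 151.83023494014336 ang 0.4174030611185878
wrist bar (array([ 9.1740781e-01,  3.9794838e-01,  5.7664740e+02, -3.4054440e+01],
      dtype=float32), 935)
before lever (array([ 9.2034686e-01,  3.9110309e-01,  5.7873120e+02, -3.3814232e+01],
      dtype=float32), 134)
now (array([ 9.2113411e-01,  3.8924533e-01,  5.7895929e+02, -3.3767544e+01],
      dtype=float32), 135)
```

```bash
python3 -c "
from station import robot
print(robot.hand_in())"
```

```text
the job is handed in; nothing more can be done
None
```

I pushed the fence onto the orange marker (my image estimates put it 0–3 mm off the middle, limit 8 mm) and the lock lever to about 1.5–1.6 rad, within the green patches. The job was handed in at about 13 s with the arm clear, and no verdict was returned.

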